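Load a swing-out centrifuge rotor in balance

TASK

Load the centrifuge rotor on its stand so that it is balanced: put the two tall bottles and the two short wide-mouthed jars into its four buckets, one in each and standing right down on the bucket's floor, with each bottle or jar facing its like straight across the hub. The small slim vial has no partner, so leave it standing where it is. Never tip any of them over.

Things in the scene. Friction and masses are not known exactly. Their poses are not given: they have to be found in the camera images.
- rotor: Swing-out centrifuge rotor, lifted out of its machine onto a fixed bench stand for loading: aluminium yoke with four arms, a bucket between each two. Origin: on its upright axis, 75 mm over the bench (arms 9 mm higher, the steel nut on the hub 23 mm higher). z up. It stands at any angle and turns stiffly on the stand (0.3 N m).
- bucket_a: One of four alike steel buckets: round cup, bore 48 mm, flared rim 57 mm across, 100 mm out from the rotor's axis (next bucket 141 mm away, facing one 200 mm). Origin: on its axis at its pins, 75 mm over the bench; rim 8 mm above it, inner floor 51 mm below. z up, x outward. Swings on its pins, bottom outward, and hangs back. In it a tall bottle stands 53 mm, a jar 27 mm above the rim.
- bucket_b: One of four alike steel buckets: round cup, bore 48 mm, flared rim 57 mm across, 100 mm out from the rotor's axis (next bucket 141 mm away, facing one 200 mm). Origin: on its axis at its pins, 75 mm over the bench; rim 8 mm above it, inner floor 51 mm below. z up, x outward. Swings on its pins, bottom outward, and hangs back. In it a tall bottle stands 53 mm, a jar 27 mm above the rim.
- bucket_c: One of four alike steel buckets: round cup, bore 48 mm, flared rim 57 mm across, 100 mm out from the rotor's axis (next bucket 141 mm away, facing one 200 mm). Origin: on its axis at its pins, 75 mm over the bench; rim 8 mm above it, inner floor 51 mm below. z up, x outward. Swings on its pins, bottom outward, and hangs back. In it a tall bottle stands 53 mm, a jar 27 mm above the rim.
- bucket_d: One of four alike steel buckets: round cup, bore 48 mm, flared rim 57 mm across, 100 mm out from the rotor's axis (next bucket 141 mm away, facing one 200 mm). Origin: on its axis at its pins, 75 mm over the bench; rim 8 mm above it, inner floor 51 mm below. z up, x outward. Swings on its pins, bottom outward, and hangs back. In it a tall bottle stands 53 mm, a jar 27 mm above the rim.
- tall_1: Tall bottle of off-white plastic (one of two alike): body 40 mm across, 112 mm high in all, paper band, sloping shoulder, white ribbed screw cap (fixed) 30 mm across, from 92 to 112 mm up; take it by the cap. Origin: centre of its underside; z up. 0.11 kg, upright on the bench at the start.
- tall_2: Tall bottle of off-white plastic (one of two alike): body 40 mm across, 112 mm high in all, paper band, sloping shoulder, white ribbed screw cap (fixed) 30 mm across, from 92 to 112 mm up; take it by the cap. Origin: centre of its underside; z up. 0.11 kg, upright on the bench at the start.
- short_1: Short wide-mouthed jar of off-white plastic (one of two alike): body 43 mm across, 86 mm high in all, paper band, white ribbed screw cap (fixed) nearly as wide as the jar, 42 mm across, from 63 to 86 mm up; take it by the cap. Origin: centre of its underside; z up. 0.11 kg, upright on the bench at the start.
- short_2: Short wide-mouthed jar of off-white plastic (one of two alike): body 43 mm across, 86 mm high in all, paper band, white ribbed screw cap (fixed) nearly as wide as the jar, 42 mm across, from 63 to 86 mm up; take it by the cap. Origin: centre of its underside; z up. 0.11 kg, upright on the bench at the start.
- vial: Small slim vial of off-white plastic with a white cap: 28 mm across and 70 mm high, the only one of its size. Origin: centre of its underside; z up.
Things that resemble listed ones, but are neither listed nor needed, are in the scene too. What is shaped like the tall_1 but orange is not meant.

How it is judged (in metres and radians):
At the end, for the whole second after the job is handed in: The two tall bottles and two short jars each stand in a bucket (underside under 7 mm above its floor, within 12 mm of its axis, leaning under 0.25 rad, at rest), tall opposite tall and short opposite short (over 175 mm apart); the vial stands within 30 mm of its start (((horizontal distance between tall_1 and bucket_a below 0.012 m and z of tall_1 in the frame of bucket_a below -0.044 m) or (horizontal distance between tall_1 and bucket_b below 0.012 m and z of tall_1 in the frame of bucket_b below -0.044 m) or (horizontal distance between tall_1 and bucket_c below 0.012 m and z of tall_1 in the frame of bucket_c below -0.044 m) or (horizontal distance between tall_1 and bucket_d below 0.012 m and z of tall_1 in the frame of bucket_d below -0.044 m)) and ((horizontal distance between tall_2 and bucket_a below 0.012 m and z of tall_2 in the frame of bucket_a below -0.044 m) or (horizontal distance between tall_2 and bucket_b below 0.012 m and z of tall_2 in the frame of bucket_b below -0.044 m) or (horizontal distance between tall_2 and bucket_c below 0.012 m and z of tall_2 in the frame of bucket_c below -0.044 m) or (horizontal distance between tall_2 and bucket_d below 0.012 m and z of tall_2 in the frame of bucket_d below -0.044 m)) and ((horizontal distance between short_1 and bucket_a below 0.012 m and z of short_1 in the frame of bucket_a below -0.044 m) or (horizontal distance between short_1 and bucket_b below 0.012 m and z of short_1 in the frame of bucket_b below -0.044 m) or (horizontal distance between short_1 and bucket_c below 0.012 m and z of short_1 in the frame of bucket_c below -0.044 m) or (horizontal distance between short_1 and bucket_d below 0.012 m and z of short_1 in the frame of bucket_d below -0.044 m)) and ((horizontal distance between short_2 and bucket_a below 0.012 m and z of short_2 in the frame of bucket_a below -0.044 m) or (horizontal distance between short_2 and bucket_b below 0.012 m and z of short_2 in the frame of bucket_b below -0.044 m) or (horizontal distance between short_2 and bucket_c below 0.012 m and z of short_2 in the frame of bucket_c below -0.044 m) or (horizontal distance between short_2 and bucket_d below 0.012 m and z of short_2 in the frame of bucket_d below -0.044 m)) and horizontal distance between tall_1 and tall_2 above 0.175 m and horizontal distance between short_1 and short_2 above 0.175 m and angle between each of tall_1, tall_2, short_1, short_2's own z axis and vertical below 0.25 rad and linear speed of each of tall_1, tall_2, short_1, short_2 below 0.02 m/s and distance of vial from where it was at the start of the episode below 0.03 m and angle between vial's own z axis and vertical below 0.1 rad); the robot touches nothing.
It fails at once if a bottle, jar or the vial is tipped over (leans more than 0.8 rad) (angle between any of tall_1, tall_2, short_1, short_2, vial's own z axis and vertical above 0.8 rad).
It also fails if it takes over 112 s, if anything falls off the work surface, if the arm or the gripper's body presses on something with over 40 N, if the wrist force passes 120 N, or if a joint passes its speed limit or range.

ROBOT

A 6-joint arm with a two-finger parallel gripper is mounted at the origin on a cart in front of the work surface, level with it; the furniture and walls round the work are solid. World frame = base frame: x ahead of the robot, y to its left, z up, the work surface at z = 0. Lengths are in m, angles in degrees, forces in N, time in s.
With the tool pointing down it reaches from about 0.375 to 0.9 m from the base axis. Payload 3.1 kg.
Tool frame: the origin (TCP) lies midway between the tips of the shut fingers; the grasp point (between the pads) lies 19 mm behind it; z points along the fingers, y is the line along which they close (so a half turn about z gives the same grasp; the last joint's range is limited). The gripper opens to 87 mm and grips with 3 to 60 N. Pads are 19 mm wide; open, the fingers measure 117 mm over their backs; the gripper's body (75 mm by 190 mm) begins 51 mm behind the grasp point.
Start: joints at [56.064, 30.224, 82.088, -0, 67.689, -10.227], TCP at [0.251, 0.572, 0.196] pointing down, gripper open.
Joint ranges: [-176.69, 176.69], [-43.24, 126.21], [12.49, 139.97], [-82, 262], [0, 151.66], [-163.58, 163.58]. Speed limits (degrees/s): [159.86, 159.86, 180, 180, 180, 180].

INTERFACE

Orientations are given as a 3x3 rotation matrix whose columns are the frame's x, y, z axes.
In Python, from rig import read_state, optics, bot gives the robot as it stands. The module is installed in compiled form; this text tells all that it offers.
- The arm moves only by the tool send_rows, never from a script. Its argument "commands" is a list of rows, each a list of 7 numbers: the turn, a rotation vector about the tool's x, y, z in units of 5 degrees (1.0 is 5 degrees), then the shift along the tool's x, y, z in units of 30 mm (1.0 is 30 mm), then the opening, from 0 (shut) to 1 (fully open). In form: [[rx, ry, rz, tx, ty, tz, gripper], ...]. A call has 1 to 20 rows; each row is the pose to reach, as a shift and turn from the pose commanded when the call began, along the tool's axes at that moment; what a row does not reach only later rows make up. A row lasts 1/12 s, in which the tool goes at most 41.7 mm and 7.16 degrees, less where a joint would pass 70% of its speed; a pose out of reach is approached as far as the arm can. A call with a gripper value outside its range is refused whole. The fingers move at their own pace and stop on an object; the grip force is fixed at half the most. Time passes only in rows, so rows that repeat a pose let the fingers close. It gives the time, the measured TCP pose, the force, the opening and the grip force at its end, in the units of the state.
- read_state(): the state, without advancing time (a new reading comes with each control period).
- optics.capture(name): name is "scene" or "top" or "wrist"; returns a dict with "image" (384x512x3 uint8, blue, green, red), "intrinsics" (3x3 intrinsics, pixels), "extrinsics" (4x4, takes a point from world to camera coordinates); the wrist camera has in their place "T_tool_cam" (4x4, takes a point from camera to tool coordinates, whose origin is the TCP and whose axes are the flange's). Camera axes: x right, y down, z forward; pixel columns grow to the right and rows downward; lengths in m; the calibration is good to about 2 mm. A picture is of the moment at which its call begins: read the wrist's pose just before it. There is no depth.
- bot.hand_in(): hands the job in; it is judged then, once.
The state is a dict: "time_s": time; "joint_positions": joint angles; "qvel": joint speeds; "tau": joint torques, N m; "position": TCP position; "tcp_rot": TCP orientation; "force": force on the tool from outside, world axes, zero at the start; "moment": the same for the moment, N m; "opening": opening from 0.0 (shut) to 1.0 (fully open); "grasp_force": force on a finger pad.
Only numpy, scipy, OpenCV 4.12 (cv2) and the standard library are available. Lean on these libraries where they do the work, as an engineer would, in place of code of your own. Each camera call takes 0.05 s, during which the arm holds its last target. There are 200 camera calls.

## Working session

There is one attempt and no reset: what is moved stays moved. The work goes in short steps, Python scripts to look and compute and a tool call to move; the robot and the scene stay as the last step left them, time stands still between calls to the robot, and variables do not carry over. Pictures are saved under pics/ and viewed, at most 14 in all, crops included, and the job is handed in when it is done.

Besides the shell and the picture viewer there is one more tool, called as name([rows], argument=value, ...), one row to a line, values as JSON. send_rows: Moves the arm, as the interface text tells. Its arguments: {"type":"object","properties":{"commands":{"type":"array","items":{"type":"array","items":{"type":"number"}}}},"required":["commands"]}

```bash
mkdir -p pics; python3 - <<'E'
from rig import read_state, optics, bot
import cv2,numpy as np,pickle
s=read_state();print(s['time_s'],s['position'],s['tcp_rot'],s['opening'])
d={}
for n in("scene","top","wrist"):
    c=optics.capture(n);d[n]=c;cv2.imwrite(f'pics/{n}0.png',c['image'])
    print(n,{k:np.round(v,3).tolist() for k,v in c.items() if k!='image'})
pickle.dump(d,open('d0.pkl','wb'))
E
```

```text
0.0 [0.25083286 0.57159861 0.19527517] [[-9.15600300e-01  4.02087835e-01 -1.20969401e-03]
 [ 4.02089465e-01  9.15598647e-01 -1.78320412e-03]
 [ 3.90589513e-04 -2.11910745e-03 -9.99997678e-01]] 0.9957231798474008
scene {'intrinsics': [[412.127, 0.0, 264.287], [0.0, 412.127, 184.929], [0.0, 0.0, 1.0]], 'extrinsics': [[0.454, -0.891, 0.01, -0.167], [-0.594, -0.31, -0.743, 0.402], [0.665, 0.331, -0.67, 0.649], [0.0, 0.0, 0.0, 1.0]]}
top {'intrinsics': [[388.536, 0.0, 253.96], [0.0, 388.536, 186.907], [0.0, 0.0, 1.0]], 'extrinsics': [[-0.013, -1.0, 0.008, 0.112], [-0.995, 0.012, -0.095, 0.532], [0.095, -0.009, -0.995, 0.906], [0.0, 0.0, 0.0, 1.0]]}
wrist {'intrinsics': [[321.098, 0.0, 255.708], [0.0, 321.098, 190.684], [0.0, 0.0, 1.0]], 'T_tool_cam': [[0.0, -0.965, -0.262, 0.071], [1.0, 0.0, -0.0, 0.0], [0.0, -0.262, 0.965, -0.189], [0.0, 0.0, 0.0, 1.0]]}
```

View pics/top0.png

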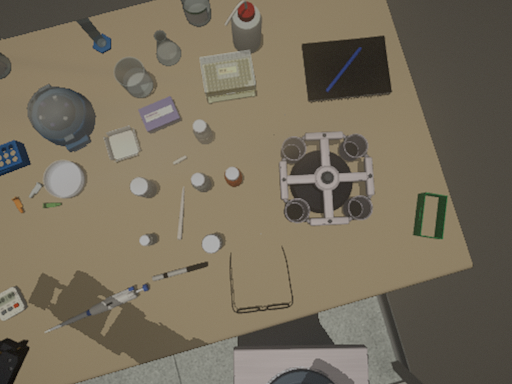

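View pics/scene0.png

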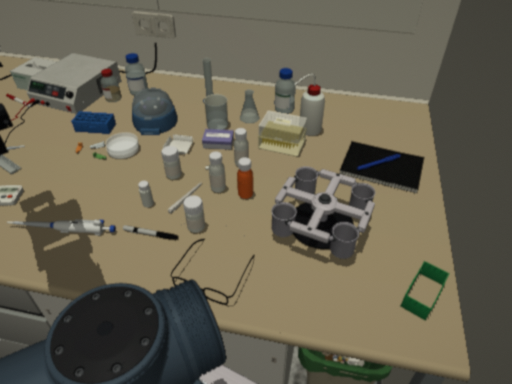

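The top view shows two tall candidates at (202,130) and (200,182), with the orange lookalike at (232,177) excluded by colour. The jars are at (141,187) and (211,243), and the vial, the smallest, is at (146,240). The rotor hub is at (327,177), with bucket rims at about (292,148), (355,147), (357,208) and (296,210). I'll confirm these in one enlarged crop and measure them.

```bash
cat > h.py <<'E'
import numpy as np,cv2
def ray(c,u,v,z):
    "pixel -> world point on plane height z"
    K,E=c['intrinsics'],c['extrinsics']
    d=E[:3,:3].T@np.linalg.solve(K,[u,v,1.]);o=-E[:3,:3].T@E[:3,3]
    return o+d*(z-o[2])/d[2]
def proj(c,p):
    q=c['extrinsics'][:3,:3]@p+c['extrinsics'][:3,3];q=c['intrinsics']@q;return q[:2]/q[2]
E
python3 - <<'E'
import pickle,cv2,numpy as np
from h import *
d=pickle.load(open('d0.pkl','rb'))
t=d['top'];im=t['image']
H=cv2.cvtColor(im,cv2.COLOR_BGR2HSV)
for thr in(150,170,190):
    m=((H[...,2]>thr)&(H[...,1]<45)).astype(np.uint8)
    n,l,st,ce=cv2.connectedComponentsWithStats(m)
    print(thr,[(st[i].tolist(),ce[i].round(1).tolist()) for i in range(1,n) if 40<st[i][4]<700 and 120<ce[i][0]<260 and 110<ce[i][1]<260])
print('cam',-t['extrinsics'][:3,:3].T@t['extrinsics'][:3,3])
for n,p in dict(nut=(327,177)).items(): print(n,ray(t,*p,.098))
a=cv2.resize(im[110:260,120:245],None,fx=4,fy=4,interpolation=cv2.INTER_CUBIC)
cv2.imwrite('pics/c1.png',a)
b=cv2.resize(im[125:230,270:382],None,fx=5,fy=5,interpolation=cv2.INTER_CUBIC)
cv2.imwrite('pics/c2.png',b)
E
```

```text
150 [([144, 105, 29, 17, 187], [158.6, 113.0]), ([192, 119, 14, 13, 131], [198.8, 125.2]), ([109, 131, 29, 28, 586], [123.1, 144.4]), ([226, 167, 13, 12, 128], [231.6, 172.7]), ([191, 173, 13, 13, 133], [197.0, 178.9]), ([130, 177, 17, 18, 236], [138.1, 185.6]), ([177, 189, 7, 50, 118], [180.2, 217.1]), ([139, 235, 10, 11, 83], [143.5, 240.0]), ([202, 235, 18, 18, 250], [210.4, 243.5])]
170 [([140, 237, 9, 8, 49], [143.9, 240.2]), ([203, 236, 16, 16, 210], [210.6, 243.5])]
190 []
cam [0.44545621 0.11362149 0.95184087]
nut [ 0.5467754  -0.05654619  0.098     ]
```

View pics/c1.png

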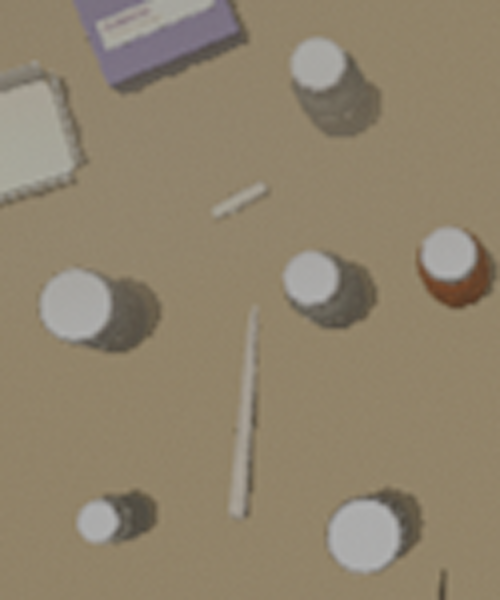

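View pics/c2.png

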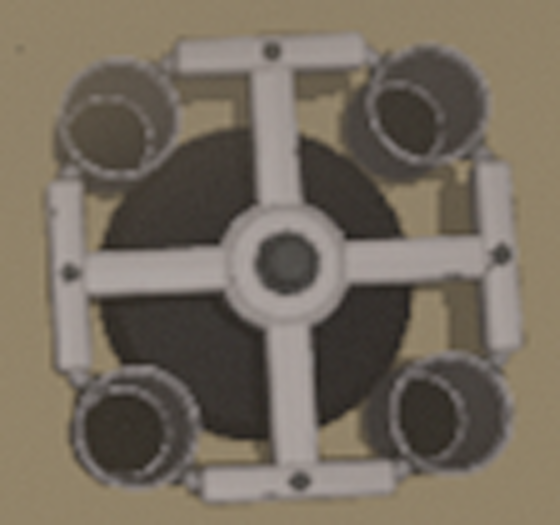

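The crops confirm it. There are two off-white talls with 13 px caps, (198,125) and (197,179), and the orange one is not meant. The two wide 17–18 px caps at (138,186) and (210,243) are the jars, and the 10 px cap at (143,240) is the vial. The rotor crop gives the rims as well as the nut.

```bash
python3 - <<'E'
import pickle,cv2,numpy as np
from h import *
d=pickle.load(open('d0.pkl','rb'));t,s=d['top'],d['scene']
np.set_printoptions(precision=4,suppress=True)
H=cv2.cvtColor(s['image'],cv2.COLOR_BGR2HSV)
m=((H[...,2]>150)&(H[...,1]<40)).astype(np.uint8)
n,l,st,ce=cv2.connectedComponentsWithStats(m)
print([(st[i].tolist(),ce[i].round(1).tolist()) for i in range(1,n) if 30<st[i][4]<500 and 130<ce[i][0]<260 and 120<ce[i][1]<240])
for k,(u,v,z) in dict(tA=(198.8,125.2,.112),tB=(197,178.9,.112),sA=(138.1,185.6,.086),sB=(210.4,243.5,.086),vial=(143.5,240,.07),orange=(231.6,172.7,.112)).items():
    p=ray(t,u,v,z);print(k,p,np.hypot(*p[:2]),'scene top',proj(s,p))
b=np.array([ray(t,u/5+270-.4,v/5+125-.4,.083) for u,v in((119,118),(429,106),(452,412),(136,426))])
c=b.mean(0);print(b,'c',c,'nut',ray(t,288/5+270-.4,263/5+125-.4,.098));e=b-c;print(np.hypot(e[:,0],e[:,1]),np.degrees(np.arctan2(e[:,1],e[:,0])))
print('scene hub',proj(s,ray(t,327.2,177.2,.098)))
E
```

```text
[([235, 128, 11, 7, 56], [240.1, 130.7]), ([206, 133, 24, 5, 101], [218.3, 134.8]), ([162, 135, 30, 21, 380], [177.4, 145.0]), ([209, 152, 13, 7, 71], [215.0, 154.9]), ([239, 158, 12, 7, 69], [244.3, 160.9]), ([138, 181, 10, 6, 45], [142.8, 183.4]), ([169, 191, 33, 19, 222], [189.3, 201.4])]
tA [0.6633 0.2255 0.112 ] 0.7005561451599785 scene top [239.3982 130.0337]
tB [0.5443 0.2293 0.112 ] 0.5906223126044425 scene top [214.1201 154.0883]
sA [0.5338 0.3643 0.086 ] 0.6462868184464585 scene top [168.3423 149.3666]
sB [0.4036 0.2032 0.086 ] 0.45182955163407673 scene top [191.3907 200.5706]
vial [0.4126 0.3549 0.07  ] 0.5442123019871578 scene top [141.8864 182.7248]
orange [0.557 0.154 0.112] 0.5779067290097403 scene top [243.4295 160.1177]
[[ 0.6153  0.0148  0.083 ]
 [ 0.6192 -0.1264  0.083 ]
 [ 0.48   -0.1315  0.083 ]
 [ 0.4755  0.0104  0.083 ]] c [ 0.5475 -0.0582  0.083 ] nut [ 0.5463 -0.057   0.098 ]
[0.0996 0.099  0.0997 0.0994] [  47.1388  -43.5726 -132.6263  136.4046]
scene hub [323.2027 194.8039]
```

send_rows([
  [0, 0, -1.3, 0, 0, -1, 1],
  [0, 0, -2.6, 0, 0, -1.5, 1],
  [0, 0, -4, 0, 0, -1.5, 1],
  [0, 0, -4.74, 0, 0, -1.5, 1],
  [0, 0, -4.74, 0, 0, -1.5, 1],
  [0, 0, -4.74, 0, 0, -1.5, 1],
])

```text
time_s: 0.65
position: [0.251, 0.572, 0.2409]
tcp_rot: [[-1.0, 0.002, -0.001], [0.002, 1.0, -0.001], [0.001, -0.001, -1.0]]
force: [0.0, -0.5, 0.1]
opening: 1.001
grasp_force: 0.0
```

Both views agree: the scene tops project within about 1 px, and the bucket radii come out at 99–100 mm. I'll go over tall B.

send_rows([
  [0, 0, 0, -1, -1.15, 0, 0.65],
  [0, 0, 0, -2, -2.3, 0, 0.65],
  [0, 0, 0, -3, -3.5, 0, 0.65],
  [0, 0, 0, -4, -4.7, 0, 0.65],
  [0, 0, 0, -5, -5.85, 0, 0.65],
  [0, 0, 0, -6, -7, 0, 0.65],
  [0, 0, 0, -7, -8.2, 0, 0.65],
  [0, 0, 0, -8, -9.35, 0, 0.65],
  [0, 0, 0, -9, -10.5, 0, 0.65],
  [0, 0, 0, -9.78, -11.42, 0, 0.65],
  [0, 0, 0, -9.78, -11.42, 0, 0.65],
  [0, 0, 0, -9.78, -11.42, 0, 0.65],
  [0, 0, 0, -9.78, -11.42, 0, 0.65],
  [0, 0, 0, -9.78, -11.42, 0, 0.65],
])

```text
time_s: 1.82
position: [0.5438, 0.2296, 0.2406]
tcp_rot: [[-1.0, 0.002, -0.002], [0.002, 1.0, 0.0], [0.002, 0.0, -1.0]]
force: [-0.3, 1.3, -0.3]
opening: 0.651
grasp_force: 0.0
```

```bash
cat >> h.py <<'E'
def wcam(optics,read_state):
    "wrist picture with extrinsics like the fixed cameras'"
    s=read_state();c=optics.capture("wrist");T=np.eye(4);T[:3,:3]=s['tcp_rot'];T[:3,3]=s['position']
    c['extrinsics']=np.linalg.inv(T@c['T_tool_cam']);return c
E
python3 - <<'E'
from rig import *
from rig import read_state,optics
from h import *
c=wcam(optics,read_state);im=c['image'];cv2.imwrite('pics/w1.png',im)
print(read_state()['position'])
for p in((.5443,.2293,.112),(.6633,.2255,.112),(.5338,.3643,.086),(.4036,.2032,.086)):print(proj(c,np.array(p)))
H=cv2.cvtColor(im,cv2.COLOR_BGR2HSV)
m=((H[...,2]>140)&(H[...,1]<45)).astype(np.uint8)
n,l,st,ce=cv2.connectedComponentsWithStats(m)
for i in range(1,n):
    if 150<st[i][4]<6000: print(st[i],ce[i].round(1),ray(c,*ce[i],.112)[:2].round(4))
E
```

```text
[0.54348331 0.23025708 0.24079017]
[255.6685135  176.80710113]
[252.42561105 281.71431105]
[380.47156954 161.85560707]
[228.66888571  30.22698242]
[218   7  33  39 623] [235.3  21.7] [0.402  0.2113]
[366  31  22  26 425] [376.4  42.8] [0.4196 0.3395]
[293  52  14  91 434] [298.9  90.8] [0.4612 0.2702]
[  0  72  14  15 177] [ 5.8 79.6] [ 0.4507 -0.0044]
[   0  133   95  114 3027] [ 40.7 182.6] [0.55   0.0108]
[ 476  138   36   69 1706] [497.9 173.8] [0.5416 0.4738]
[ 362  143   37   37 1062] [380.3 161.2] [0.5285 0.3538]
[368 204  49  21 729] [394.9 216.3] [0.5869 0.3749]
[240 283  26  10 202] [252.3 286.8] [0.6696 0.2254]
[306 284  14  14 154] [312.6 290.3] [0.6742 0.2927]
```

View pics/w1.png

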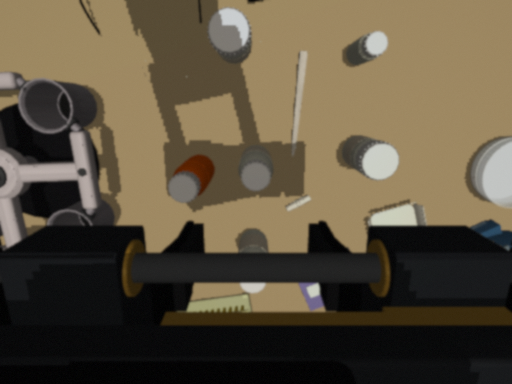

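The wrist view shows the tall B cap at (256,174) against a prediction of (256,177), and the jar at (380,161) exactly as predicted. I'll descend and grip.

send_rows([
  [0, 0, 0, 0, 0, 1, 0.65],
  [0, 0, 0, 0, 0, 2, 0.65],
  [0, 0, 0, 0, 0, 3, 0.65],
  [0, 0, 0, 0, 0, 4, 0.65],
  [0, 0, 0, 0, 0, 4.6, 0.65],
  [0, 0, 0, 0, 0, 5, 0.65],
  [0, 0, 0, 0, 0, 5, 0.65],
  [0, 0, 0, 0, 0, 5, 0.65],
  [0, 0, 0, 0, 0, 5, 0.3],
  [0, 0, 0, 0, 0, 5, 0.2],
  [0, 0, 0, 0, 0, 5, 0.1],
  [0, 0, 0, 0, 0, 5, 0],
  [0, 0, 0, 0, 0, 5, 0],
  [0, 0, 0, 0, 0, 5, 0],
  [0, 0, 0, 0, 0, 5, 0],
  [0, 0, 0, 0, 0, 5, 0],
])

```text
time_s: 3.2
position: [0.5446, 0.2295, 0.0913]
tcp_rot: [[-1.0, 0.0, 0.0], [0.0, 1.0, 0.0], [-0.0, 0.0, -1.0]]
force: [0.4, -0.4, 0.4]
opening: 0.134
grasp_force: 0.0
```

```bash
python3 - <<'E'
from rig import read_state,optics
import cv2,numpy as np
s=read_state();print(s['opening'],s['grasp_force'],s['position'])
a=optics.capture('scene')['image'][110:230,130:290]
b=optics.capture('wrist')['image']
a=cv2.resize(a,(512,384),interpolation=cv2.INTER_CUBIC)
cv2.imwrite('pics/g1.png',cv2.resize(np.hstack([a,b]),(800,300)))
E
```

```text
0.13362521836115224 0.0 [0.5446368  0.22952128 0.0912974 ]
```

View pics/g1.png

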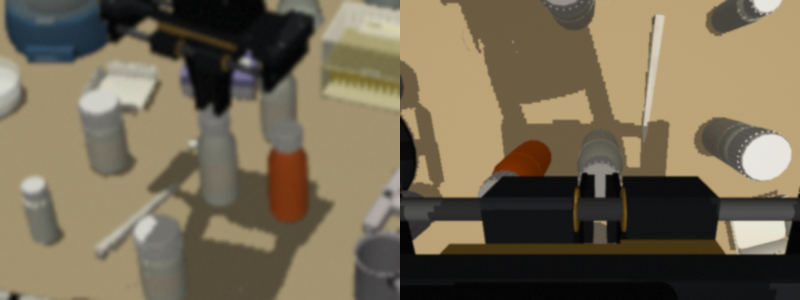

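send_rows([
  [0, 0, 0, 0, 0, 0, 0],
  [0, 0, 0, 0, 0, 0, 0],
  [0, 0, 0, 0, 0, 0, 0],
])

```text
time_s: 3.55
position: [0.5446, 0.2296, 0.0912]
tcp_rot: [[-1.0, 0.0, -0.0], [0.0, 1.0, -0.0], [0.0, -0.0, -1.0]]
force: [-0.3, -0.0, -1.2]
opening: 0.005
grasp_force: 0.0
```

```bash
python3 - <<'E'
from rig import read_state,optics
from h import *
s=read_state();print(s['opening'],s['grasp_force'],s['position'],s['force'])
c=wcam(optics,read_state);b=c['image']
for p in((.5443,.2293,.112),(.5593,.2293,.112),(.5293,.2293,.112),(.5243,.2293,.07)):print(proj(c,np.array(p)))
cv2.imwrite('pics/g2.png',cv2.resize(b[100:320,150:370],None,fx=2.7,fy=2.7,interpolation=cv2.INTER_CUBIC))
E
```

```text
0.004849423502534874 0.0 [0.5446155  0.2295692  0.09118637] [-0.29204888 -0.04967615 -1.16948241]
[255.88319497 233.60148316]
[255.88281795 257.90863916]
[255.88358877 208.21247617]
[255.83783113 181.47136824]
```

View pics/g2.png

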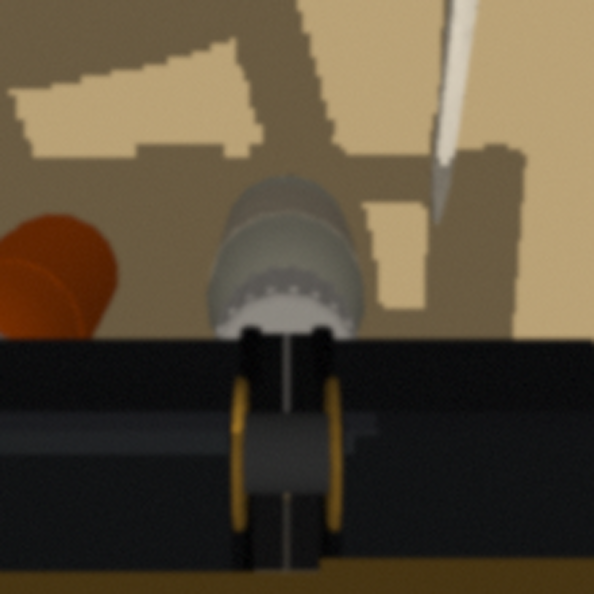

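The wrist crop shows the shut fingers with the cap's near edge at crop (288,292), exactly where predicted, so the fingers shut over the cap rather than on it. I'll check the fingertip height numerically in the scene view.

```bash
python3 - <<'E'
from rig import read_state,optics
from h import *
s=read_state();p=s['position'];print(p,s['joint_positions'],s['force'])
c=optics.capture('scene');g=cv2.cvtColor(c['image'],cv2.COLOR_BGR2GRAY)
for z in(.07,.091,.1,.112,.12,.13,.15): print(z,proj(c,np.array([p[0],p[1],z])).round(1))
u=int(round(proj(c,p)[0]))
print(u);print([(r,g[r,u-8:u+10:3].tolist()) for r in range(130,180,2)])
E
```

```text
[0.54459006 0.22961371 0.09119482] [ 1.20356237e+01  3.54462254e+01  9.23611843e+01  1.87017802e-03
  5.21985068e+01 -7.79545143e+01] [-0.29461125  0.80331556  0.09480145]
0.07 [215.3 167.2]
0.091 [214.7 160.7]
0.1 [214.4 157.8]
0.112 [214.1 154. ]
0.12 [213.8 151.4]
0.13 [213.5 148.1]
0.15 [212.9 141.4]
215
[(130, [22, 24, 20, 16, 23, 29]), (132, [14, 18, 21, 32, 41, 15]), (134, [15, 16, 15, 47, 42, 35]), (136, [18, 15, 16, 37, 33, 46]), (138, [30, 11, 15, 16, 14, 95]), (140, [41, 10, 8, 8, 16, 111]), (142, [46, 9, 9, 6, 14, 73]), (144, [79, 10, 11, 5, 18, 80]), (146, [96, 13, 11, 4, 22, 100]), (148, [106, 18, 10, 3, 20, 107]), (150, [139, 29, 11, 6, 26, 139]), (152, [145, 42, 9, 6, 70, 146]), (154, [146, 85, 42, 34, 107, 142]), (156, [145, 114, 104, 96, 112, 134]), (158, [145, 112, 118, 118, 107, 127]), (160, [146, 112, 111, 113, 103, 130]), (162, [146, 118, 109, 110, 104, 123]), (164, [144, 107, 112, 112, 106, 95]), (166, [177, 99, 117, 121, 114, 92]), (168, [155, 100, 116, 120, 112, 95]), (170, [115, 100, 113, 117, 111, 97]), (172, [84, 99, 112, 116, 110, 97]), (174, [77, 96, 111, 113, 111, 99]), (176, [77, 92, 109, 114, 112, 99]), (178, [98, 99, 109, 112, 112, 99])]
```

send_rows([
  [0, 0, 0, 0, 0, -1, 0],
  [0, 0, 0, 0, 0, -2, 0],
  [0, 0, 0, 0, 0, -2, 0],
  [0, 0, 0, 0, 0, -2, 0],
])

```text
time_s: 3.98
position: [0.5462, 0.23, 0.1532]
tcp_rot: [[-1.0, 0.0, 0.005], [0.0, 1.0, 0.001], [-0.005, 0.001, -1.0]]
force: [0.3, -0.9, -0.8]
opening: 0.006
grasp_force: 0.0
```

```bash
python3 - <<'E'
from rig import read_state,optics
from h import *
s=read_state();p=s['position'];print(p)
c=optics.capture('scene');g=cv2.cvtColor(c['image'],cv2.COLOR_BGR2GRAY)
for z in(.112,.13,.14,.15,.16,.17,.18): print(z,proj(c,np.array([p[0],p[1],z])).round(1))
u=213
print([(r,g[r,u-8:u+10:3].tolist()) for r in range(118,164,2)])
cv2.imwrite('pics/s3.png',cv2.resize(c['image'][100:220,150:280],None,fx=4,fy=4,interpolation=cv2.INTER_CUBIC))
E
```

```text
[0.5461522  0.2299645  0.15323419]
0.112 [214.3 153.6]
0.13 [213.8 147.7]
0.14 [213.5 144.4]
0.15 [213.2 141. ]
0.16 [212.8 137.6]
0.17 [212.5 134.1]
0.18 [212.2 130.6]
[(118, [71, 8, 10, 5, 7, 95]), (120, [107, 10, 11, 6, 10, 105]), (122, [125, 11, 11, 5, 15, 104]), (124, [138, 13, 9, 6, 13, 106]), (126, [143, 24, 10, 6, 12, 122]), (128, [138, 31, 11, 4, 10, 121]), (130, [123, 38, 11, 7, 34, 111]), (132, [125, 88, 37, 22, 113, 134]), (134, [138, 188, 162, 126, 190, 208]), (136, [133, 172, 176, 171, 182, 186]), (138, [121, 123, 124, 124, 127, 126]), (140, [99, 103, 110, 111, 116, 116]), (142, [70, 68, 71, 73, 75, 74]), (144, [93, 91, 89, 90, 88, 84]), (146, [98, 99, 99, 99, 102, 100]), (148, [112, 102, 99, 102, 102, 107]), (150, [144, 141, 141, 140, 139, 142]), (152, [146, 146, 135, 121, 122, 137]), (154, [146, 143, 115, 112, 113, 115]), (156, [146, 139, 114, 112, 113, 109]), (158, [146, 140, 112, 120, 117, 103]), (160, [147, 141, 106, 113, 109, 101]), (162, [147, 144, 107, 110, 107, 101])]
```

View pics/s3.png

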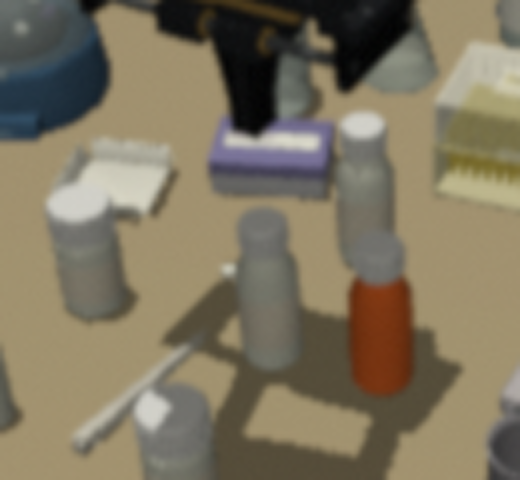

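The s3 crop shows the shut fingertips at crop (255,130), and their true height is 20–24 mm above the reported TCP. The TCP reading runs low by that much, consistently at both heights. I'll allow for it: for the talls, grip at reported z ≈ 0.070.

send_rows([
  [0, 0, 0, 0, 0, 0, 0.65],
  [0, 0, 0, 0, 0, 0, 0.65],
  [0, 0, 0, 0, 0, 0, 0.65],
  [0, 0, 0, 0, 0, 0, 0.65],
  [0, 0, 0, 0, 0, 0, 0.65],
  [0, 0, 0, 0, 0, 0, 0.65],
  [0, 0, 0, 0, 0, 0, 0.65],
  [0, 0, 0, 0, 0, 0, 0.65],
  [0, 0, 0, 0, 0, 0.7, 0.65],
  [0, 0, 0, 0, 0, 1.4, 0.65],
  [0, 0, 0, 0, 0, 2.1, 0.65],
  [0, 0, 0, 0, 0, 2.5, 0.65],
  [0, 0, 0, 0, 0, 2.72, 0.65],
  [0, 0, 0, 0, 0, 2.72, 0.65],
  [0, 0, 0, 0, 0, 2.72, 0.65],
])

```text
time_s: 5.28
position: [0.5449, 0.2297, 0.0698]
tcp_rot: [[-1.0, 0.0, 0.0], [0.0, 1.0, 0.0], [-0.0, 0.0, -1.0]]
force: [0.3, 0.1, 0.5]
opening: 0.649
grasp_force: 0.0
```

send_rows([
  [0, 0, 0, 0, 0, 0, 0.5],
  [0, 0, 0, 0, 0, 0, 0.3],
  [0, 0, 0, 0, 0, 0, 0],
  [0, 0, 0, 0, 0, 0, 0],
  [0, 0, 0, 0, 0, 0, 0],
  [0, 0, 0, 0, 0, 0, 0],
  [0, 0, 0, 0, 0, 0, 0],
  [0, 0, 0, 0, 0, 0, 0],
])

```text
time_s: 5.95
position: [0.545, 0.2297, 0.0701]
tcp_rot: [[-1.0, 0.0, 0.001], [0.0, 1.0, 0.0], [-0.001, 0.0, -1.0]]
force: [-0.9, 0.2, 3.0]
opening: 0.322
grasp_force: 30.0
```

send_rows([
  [0, 0, 0, 0, 0, -0.7, 0],
  [0, 0, 0, 0, 0, -1.5, 0],
  [0, 0, 0, 0, 0, -2.5, 0],
  [0, 0, 0, 0, 0, -3.5, 0],
  [0, 0, 0, 0, 0, -4, 0],
  [0, 0, 0, -0.2, -0.6, -4, 0],
  [0, 0, 0, -0.5, -1.5, -4, 0],
  [0, 0, 0, -0.8, -2.5, -4, 0],
  [0, 0, 0, -1.2, -3.5, -4, 0],
  [0, 0, 0, -1.5, -4.5, -4, 0],
  [0, 0, 0, -1.8, -5.5, -4, 0],
  [0, 0, 0, -2.1, -6.4, -4, 0],
  [0, 0, 0, -2.3, -7, -4, 0],
  [0, 0, 0, -2.37, -7.16, -4, 0],
  [0, 0, 0, -2.37, -7.16, -4, 0],
  [0, 0, 0, -2.37, -7.16, -4, 0],
  [0, 0, 0, -2.37, -7.16, -4, 0],
  [0, 0, 0, -2.37, -7.16, -4, 0],
])

```text
time_s: 7.45
position: [0.6149, 0.0164, 0.1895]
tcp_rot: [[-1.0, -0.002, -0.001], [-0.002, 1.0, 0.001], [0.001, 0.001, -1.0]]
force: [0.0, -0.8, -0.8]
opening: 0.325
grasp_force: 30.0
```

```bash
python3 - <<'E'
from rig import read_state,optics
from h import *
s=read_state();p=s['position'];print(p,s['opening'],s['grasp_force'])
a=optics.capture('scene');t=optics.capture('top');w=wcam(optics,read_state)
A=np.hstack([cv2.resize(a['image'][90:270,210:410],(400,360)),cv2.resize(w['image'][:,:430],(400,360))])
cv2.imwrite('pics/p1.png',A)
for q in((.6155,.0151,.083),(.4741,.0107,.083),(.4786,-.1307,.083),(.6199,-.1263,.083),(.547,-.0578,.098)):print(proj(w,np.array(q)).round(1))
E
```

```text
[0.61493539 0.01640418 0.18949459] 0.32525937696783175 29.999086260795593
[255.  181.5]
[249.8  15.8]
[80.2 21.5]
[105.9 185.8]
[168.7 106.6]
```

View pics/p1.png

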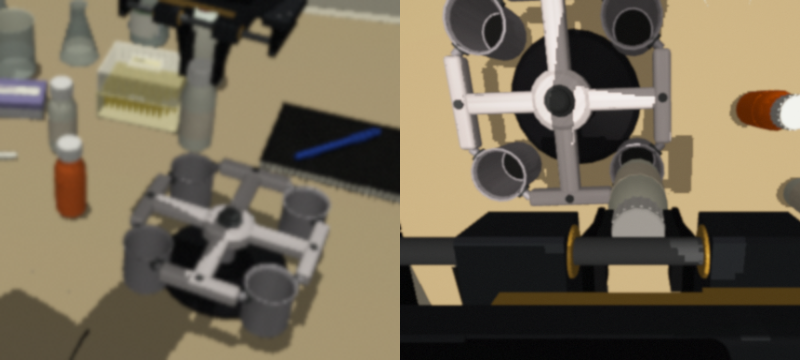

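The scene view shows the bottle held upright above the right bucket. In the wrist view the nut sits about 3 px to the right of the prediction, so I'll refine the rotor centre from this view numerically.

```bash
python3 - <<'E'
from rig import read_state,optics
from h import *
w=wcam(optics,read_state);g=cv2.cvtColor(w['image'],cv2.COLOR_BGR2GRAY)
cv2.imwrite('w2.png',w['image'])
x0,y0,x1,y1=150,85,195,130
sub=cv2.GaussianBlur(g,(3,3),0)[y0:y1,x0:x1]
for T in(70,90,110):
    n,l,st,ce=cv2.connectedComponentsWithStats((sub<T).astype(np.uint8))
    for i in range(1,n):
        if 150<st[i][4]<900: print(T,st[i],ce[i]+[x0,y0],ray(w,*(ce[i]+[x0,y0]),.098).round(4))
up=cv2.resize(g,None,fx=2,fy=2,interpolation=cv2.INTER_CUBIC)
c=cv2.HoughCircles(up,cv2.HOUGH_GRADIENT,1.5,60,param1=80,param2=25,minRadius=55,maxRadius=75)
if c is not None:
    for u,v,r in c[0][:14]:
        if v<420 and u<700: print('circ',u/2,v/2,r/2,ray(w,u/2,v/2,.083).round(4))
t=optics.capture('top');cv2.imwrite('t2.png',t['image'])
b=cv2.resize(w['image'][0:240,50:330],None,fx=2.5,fy=2.5,interpolation=cv2.INTER_CUBIC);cv2.imwrite('pics/w2.png',b)
E
```

```text
70 [  7   6  30  33 768] [171.95052083 107.21875   ] [ 0.5477 -0.0553  0.098 ]
90 [  7   5  31  35 836] [171.87679426 107.20574163] [ 0.5476 -0.0553  0.098 ]
110 [  6   5  32  36 895] [171.84692737 107.17877095] [ 0.5476 -0.0554  0.098 ]
circ 103.125 190.125 29.6 [ 0.6243 -0.1297  0.083 ]
circ 89.625 18.375 36.2 [ 0.4764 -0.1227  0.083 ]
circ 172.125 104.625 32.825 [ 0.5456 -0.0587  0.083 ]
circ 247.875 17.625 35.375 [0.4756 0.0089 0.083 ]
circ 115.875 34.125 27.875 [ 0.4883 -0.1023  0.083 ]
circ 254.625 185.625 32.9 [0.6197 0.0146 0.083 ]
circ 139.875 161.625 32.0 [ 0.5968 -0.0921  0.083 ]
circ 223.875 127.875 37.025 [ 0.5658 -0.0133  0.083 ]
circ 130.125 128.625 32.9 [ 0.5666 -0.0982  0.083 ]
circ 117.375 85.875 36.2 [ 0.5298 -0.1056  0.083 ]
circ 70.875 136.875 32.9 [ 0.5741 -0.1529  0.083 ]
```

View pics/w2.png

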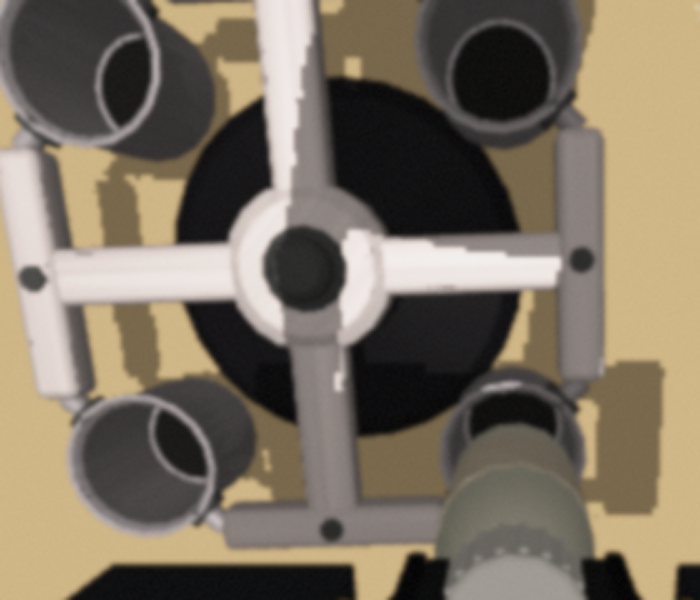

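The wrist rims agree with the top estimate: bottom-left rim at crop (143,463) is px (107,185) against a prediction of (106,186), and the target rim is centred at column 256 against 255. I'll insert the bottle.

send_rows([
  [0, 0, 0, -0.03, -0.03, 0.4, 0],
  [0, 0, 0, -0.03, -0.03, 0.8, 0],
  [0, 0, 0, -0.03, -0.03, 1.1, 0],
  [0, 0, 0, -0.03, -0.03, 1.4, 0],
  [0, 0, 0, -0.03, -0.03, 1.7, 0],
  [0, 0, 0, -0.03, -0.03, 2.0, 0],
  [0, 0, 0, -0.03, -0.03, 2.3, 0],
  [0, 0, 0, -0.03, -0.03, 2.6, 0],
  [0, 0, 0, -0.03, -0.03, 2.8, 0],
  [0, 0, 0, -0.03, -0.03, 3.0, 0],
  [0, 0, 0, -0.03, -0.03, 3.0, 0],
  [0, 0, 0, -0.03, -0.03, 3.0, 0],
])

```text
time_s: 8.7
position: [0.6165, 0.0139, 0.0993]
tcp_rot: [[-1.0, 0.0, -0.001], [0.0, 1.0, 0.0], [0.001, 0.0, -1.0]]
force: [0.4, 0.1, -0.6]
opening: 0.33
grasp_force: 30.0
```

send_rows([
  [0, 0, 0, 0, 0, 0.05, 0],
  [0, 0, 0, 0, 0, 0.1, 0],
  [0, 0, 0, 0, 0, 0.15, 0],
  [0, 0, 0, 0, 0, 0.15, 0],
  [0, 0, 0, 0, 0, 0.15, 0],
])

```text
time_s: 9.12
position: [0.6166, 0.0139, 0.0952]
tcp_rot: [[-1.0, 0.0, 0.0], [0.0, 1.0, -0.0], [-0.0, -0.0, -1.0]]
force: [0.2, -0.7, -1.3]
opening: 0.326
grasp_force: 30.0
```

send_rows([
  [0, 0, 0, 0, 0, 0.04, 0],
  [0, 0, 0, 0, 0, 0.04, 0.4],
  [0, 0, 0, 0, 0, 0.04, 0.5],
  [0, 0, 0, 0, 0, 0.04, 0.55],
  [0, 0, 0, 0, 0, 0.04, 0.55],
  [0, 0, 0, 0, 0, 0.04, 0.55],
  [0, 0, 0, 0, 0, 0.04, 0.55],
  [0, 0, 0, 0, 0, -0.5, 0.55],
  [0, 0, 0, 0, 0, -1, 0.55],
  [0, 0, 0, 0, 0, -2, 0.55],
  [0, 0, 0, 0, 0, -3, 0.55],
  [0, 0, 0, 0, 0, -3.5, 0.6],
  [0, 0, 0, 0, 0, -3.5, 0.6],
  [0, 0, 0, 0, 0, -3.5, 0.6],
])

```text
time_s: 10.28
position: [0.617, 0.0138, 0.2009]
tcp_rot: [[-1.0, 0.0, 0.002], [0.0, 1.0, -0.0], [-0.002, -0.0, -1.0]]
force: [-1.1, 0.2, -0.2]
opening: 0.594
grasp_force: 0.0
```

```bash
python3 - <<'E'
from rig import read_state,optics
from h import *
s=read_state();p=s['position'];print(s['time_s'],p)
a=optics.capture('scene');w=wcam(optics,read_state)
A=np.hstack([cv2.resize(a['image'][90:270,210:410],(400,360)),cv2.resize(w['image'][:,:430],(400,360))])
cv2.imwrite('pics/p2.png',A)
for z in(.13,.136,.142): print(proj(a,np.array([.6155,.015,z])).round(1),proj(w,np.array([.6155,.015,z])).round(1))
print(proj(a,np.array([.547,-.0575,.098])))
x=(p-[.6633,.2255,0])/.03; print('to tA: tx',x[0],'ty',-x[1])
E
```

```text
10.2833 [0.61696182 0.01383826 0.20093612]
[306.6 157.5] [257.3 191.2]
[306.8 155.5] [257.3 193.1]
[307.  153.5] [257.4 195.2]
[323.52842221 194.69491095]
to tA: tx -1.5446059190425299 ty 7.055391247195585
```

View pics/p2.png

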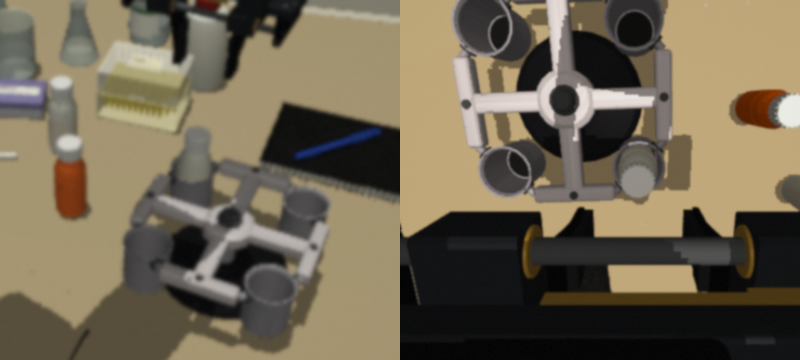

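Bottle 1 is seated; its cap top in the scene view matches z≈0.136. Next is tall A.

send_rows([
  [0, 0, 0, -0.2, 1, 0, 0.65],
  [0, 0, 0, -0.4, 2, 0, 0.65],
  [0, 0, 0, -0.7, 3, 0, 0.65],
  [0, 0, 0, -0.9, 4, 0, 0.65],
  [0, 0, 0, -1.1, 5, 0, 0.65],
  [0, 0, 0, -1.3, 6, 0, 0.65],
  [0, 0, 0, -1.5, 6.8, 0, 0.65],
  [0, 0, 0, -1.54, 7.06, 0, 0.65],
  [0, 0, 0, -1.54, 7.06, 0, 0.65],
  [0, 0, 0, -1.54, 7.06, 0.5, 0.65],
  [0, 0, 0, -1.54, 7.06, 1.3, 0.65],
  [0, 0, 0, -1.54, 7.06, 2.1, 0.65],
  [0, 0, 0, -1.54, 7.06, 2.9, 0.65],
  [0, 0, 0, -1.54, 7.06, 3.6, 0.65],
  [0, 0, 0, -1.54, 7.06, 4.1, 0.65],
  [0, 0, 0, -1.54, 7.06, 4.36, 0.65],
  [0, 0, 0, -1.54, 7.06, 4.36, 0.65],
  [0, 0, 0, -1.54, 7.06, 4.36, 0.65],
  [0, 0, 0, -1.54, 7.06, 4.36, 0.65],
])

```text
time_s: 11.97
position: [0.6638, 0.2252, 0.0705]
tcp_rot: [[-1.0, 0.001, 0.002], [0.001, 1.0, 0.0], [-0.002, 0.0, -1.0]]
force: [0.8, -0.7, 0.7]
opening: 0.651
grasp_force: 0.0
```

send_rows([
  [0, 0, 0, 0, 0, 0, 0.5],
  [0, 0, 0, 0, 0, 0, 0.3],
  [0, 0, 0, 0, 0, 0, 0],
  [0, 0, 0, 0, 0, 0, 0],
  [0, 0, 0, 0, 0, 0, 0],
  [0, 0, 0, 0, 0, 0, 0],
  [0, 0, 0, 0, 0, 0, 0],
  [0, 0, 0, 0, 0, 0, 0],
  [0, 0, 0, 0, 0, 0, 0],
])

```text
time_s: 12.72
position: [0.663, 0.2258, 0.0697]
tcp_rot: [[-1.0, 0.0, 0.0], [0.0, 1.0, 0.0], [-0.0, 0.0, -1.0]]
force: [-1.3, -0.8, 2.1]
opening: 0.322
grasp_force: 30.0
```

send_rows([
  [0, 0, 0, 0, 0, -0.6, 0],
  [0, 0, 0, 0, 0, -1.4, 0],
  [0, 0, 0, 0, 0, -2.4, 0],
  [0, 0, 0, 0, 0, -3.4, 0],
  [0, 0, 0, 0, 0, -4.4, 0],
  [0, 0, 0, 0, 0, -5.2, 0],
  [0, 0, 0, 0.4, -0.8, -5.2, 0],
  [0, 0, 0, 0.9, -1.8, -5.2, 0],
  [0, 0, 0, 1.4, -2.8, -5.2, 0],
  [0, 0, 0, 2, -3.9, -5.2, 0],
  [0, 0, 0, 2.5, -5, -5.2, 0],
  [0, 0, 0, 3.1, -6.1, -5.2, 0],
  [0, 0, 0, 3.7, -7.2, -5.2, 0],
  [0, 0, 0, 4.2, -8.2, -5.2, 0],
  [0, 0, 0, 4.8, -9.3, -5.2, 0],
  [0, 0, 0, 5.3, -10.3, -5.2, 0],
  [0, 0, 0, 5.8, -11.2, -5.2, 0],
  [0, 0, 0, 6.15, -11.88, -5.2, 0],
  [0, 0, 0, 6.15, -11.88, -5.2, 0],
  [0, 0, 0, 6.15, -11.88, -5.2, 0],
])

```text
time_s: 14.38
position: [0.4776, -0.1315, 0.2251]
tcp_rot: [[-1.0, 0.003, -0.0], [0.003, 1.0, 0.001], [0.0, 0.001, -1.0]]
force: [0.3, 0.8, -0.2]
opening: 0.329
grasp_force: 30.0
```

send_rows([
  [0, 0, 0, 0, 0, 0.5, 0],
  [0, 0, 0, 0, 0, 1, 0],
  [0, 0, 0, 0, 0, 1.2, 0],
  [0, 0, 0, 0, 0, 1.2, 0],
  [0, 0, 0, 0, 0, 1.2, 0],
])

```text
time_s: 14.8
position: [0.4785, -0.1299, 0.1892]
tcp_rot: [[-1.0, -0.001, -0.001], [-0.001, 1.0, 0.001], [0.001, 0.001, -1.0]]
force: [-0.6, 0.1, -0.9]
opening: 0.323
grasp_force: 30.0
```

```bash
python3 - <<'E'
from rig import read_state,optics
from h import *
s=read_state();print(s['position'],s['grasp_force'])
w=wcam(optics,read_state);cv2.imwrite('pics/p3.png',w['image'])
t=optics.capture('top');cv2.imwrite('t3.png',t['image'])
for q in((.6155,.0151,.083),(.4741,.0107,.083),(.4786,-.1307,.083),(.6199,-.1263,.083),(.547,-.0578,.098)):print(proj(w,np.array(q)).round(1))
E
```

```text
[ 0.47847913 -0.12987778  0.18917212] 29.999788999557495
[393.2 307.8]
[405.5 177. ]
[255.1 181.5]
[259.2 311.3]
[331.4 255. ]
```

View pics/p3.png

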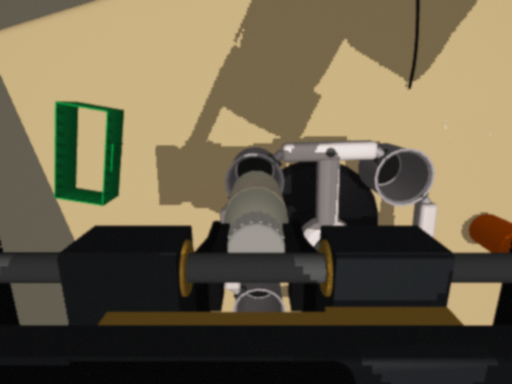

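In p3 the bucket under the bottle has its rim spanning columns 228–284 with its top at row 148. The neighbour is centred at about (402,175) against a prediction of (405,177). I'll check the rim edges.

```bash
python3 - <<'E'
from rig import read_state,optics
from h import *
w=wcam(optics,read_state);g=cv2.cvtColor(w['image'],cv2.COLOR_BGR2GRAY)
R=.0285
for n,(x,y) in dict(B3=(.4786,-.1307),B4=(.4741,.0107)).items():
    for d in((-R,0),(R,0),(0,-R),(0,R)): print(n,d,proj(w,np.array([x+d[0],y+d[1],.083])).round(1))
print('B3 col256',g[138:165,256].tolist());print('B3 row178',g[178,218:236].tolist(),g[178,276:294].tolist())
print('B4 col402',g[138:160,402].tolist(),g[195:216,402].tolist());print('B4 row175',g[175,364:385].tolist(),g[175,424:445].tolist())
E
```

```text
B3 (-0.0285, 0) [256.  150.5]
B3 (0.0285, 0) [255.9 209.2]
B3 (0, -0.0285) [225.8 180.5]
B3 (0, 0.0285) [286.1 180.6]
B4 (-0.0285, 0) [409.9 145.7]
B4 (0.0285, 0) [402.4 204.9]
B4 (0, -0.0285) [375.8 176. ]
B4 (0, 0.0285) [436.3 176. ]
B3 col256 [181, 181, 182, 181, 180, 168, 137, 106, 84, 69, 63, 61, 64, 81, 117, 147, 137, 97, 51, 25, 17, 17, 17, 15, 15, 16, 14]
B3 row178 [103, 104, 104, 103, 105, 104, 102, 101, 97, 89, 79, 70, 60, 56, 53, 54, 55, 56] [55, 54, 53, 57, 66, 73, 82, 82, 72, 52, 39, 34, 34, 34, 34, 31, 23, 16]
B4 col402 [180, 181, 181, 180, 181, 179, 176, 159, 126, 116, 141, 144, 120, 83, 60, 51, 50, 50, 51, 52, 53, 54] [66, 67, 65, 68, 81, 103, 120, 134, 156, 169, 176, 178, 180, 180, 180, 181, 181, 182, 181, 182, 180]
B4 row175 [50, 48, 50, 50, 50, 50, 51, 51, 50, 52, 66, 102, 138, 136, 99, 56, 32, 26, 27, 24, 25] [52, 52, 52, 59, 76, 93, 103, 112, 130, 155, 170, 176, 180, 181, 181, 180, 181, 182, 180, 181, 181]
```

The rim edges agree within about 1 mm. I'll insert.

send_rows([
  [0, 0, 0, 0, -0.02, 0.4, 0],
  [0, 0, 0, 0, -0.02, 0.8, 0],
  [0, 0, 0, 0, -0.02, 1.1, 0],
  [0, 0, 0, 0, -0.02, 1.4, 0],
  [0, 0, 0, 0, -0.02, 1.7, 0],
  [0, 0, 0, 0, -0.02, 2.0, 0],
  [0, 0, 0, 0, -0.02, 2.3, 0],
  [0, 0, 0, 0, -0.02, 2.6, 0],
  [0, 0, 0, 0, -0.02, 2.8, 0],
  [0, 0, 0, 0, -0.02, 3.0, 0],
  [0, 0, 0, 0, -0.02, 3.05, 0],
  [0, 0, 0, 0, -0.02, 3.1, 0],
  [0, 0, 0, 0, -0.02, 3.15, 0],
  [0, 0, 0, 0, -0.02, 3.15, 0],
  [0, 0, 0, 0, -0.02, 3.15, 0],
])

```text
time_s: 16.2
position: [0.4785, -0.1314, 0.0951]
tcp_rot: [[-1.0, 0.0, 0.001], [0.0, 1.0, -0.0], [-0.001, -0.0, -1.0]]
force: [-0.5, 1.1, -0.8]
opening: 0.325
grasp_force: 30.0
```

send_rows([
  [0, 0, 0, 0, 0, 0.04, 0],
  [0, 0, 0, 0, 0, 0.04, 0.4],
  [0, 0, 0, 0, 0, 0.04, 0.5],
  [0, 0, 0, 0, 0, 0.04, 0.55],
  [0, 0, 0, 0, 0, 0.04, 0.55],
  [0, 0, 0, 0, 0, 0.04, 0.55],
  [0, 0, 0, 0, 0, 0.04, 0.55],
  [0, 0, 0, 0, 0, -0.5, 0.55],
  [0, 0, 0, 0, 0, -1, 0.55],
  [0, 0, 0, 0, 0, -2, 0.55],
  [0, 0, 0, 0, 0, -3, 0.55],
  [0, 0, 0, 0, 0, -3.5, 0.6],
  [0, 0, 0, 0, 0, -3.5, 0.8],
  [0, 0, 0, 0, 0, -3.5, 0.8],
])

```text
time_s: 17.37
position: [0.4786, -0.1314, 0.2004]
tcp_rot: [[-1.0, 0.0, 0.002], [0.0, 1.0, -0.001], [-0.002, -0.001, -1.0]]
force: [-0.2, -0.1, -0.1]
opening: 0.675
grasp_force: 0.0
```

```bash
python3 - <<'E'
from rig import read_state,optics
from h import *
s=read_state();p=s['position'];print(s['time_s'],p)
t=optics.capture('top');cv2.imwrite('t4.png',t['image'])
w=wcam(optics,read_state);cv2.imwrite('w4.png',w['image'])
H=cv2.cvtColor(t['image'],cv2.COLOR_BGR2HSV);m=((H[...,2]>140)&(H[...,1]<45)).astype(np.uint8)
n,l,st,ce=cv2.connectedComponentsWithStats(m)
for i in range(1,n):
    if 60<st[i][4]<400 and 120<ce[i][0]<380 and 110<ce[i][1]<260: print(st[i],ce[i].round(1),ray(t,*ce[i],.086).round(4))
x=(p-[.4036,.2032,0])/.03; print('to sB: tx',x[0],'ty',-x[1])
E
```

```text
17.3667 [ 0.47858208 -0.13143605  0.20042453]
[290 136  15  15 166] [296.7 142.7] [0.6272 0.0073 0.086 ]
[225 166  14  14 148] [231.6 172.9] [0.5601 0.1553 0.086 ]
[130 177  18  19 264] [138.4 185.7] [0.5336 0.3637 0.086 ]
[177 187   7  53 163] [180.6 216.2] [0.4646 0.2692 0.086 ]
[311 218  26   8 128] [321.  221.6] [ 0.4485 -0.0425  0.086 ]
[139 234  11  12  96] [143.9 240. ] [0.4132 0.3497 0.086 ]
[202 235  18  19 281] [210.5 243.7] [0.4031 0.2031 0.086 ]
to sB: tx 2.499402713216707 ty 11.154535108751427
```

send_rows([
  [0, 0, 0, 0.3, 1, 0, 0.85],
  [0, 0, 0, 0.5, 2.1, 0, 0.85],
  [0, 0, 0, 0.75, 3.2, 0, 0.85],
  [0, 0, 0, 1, 4.4, 0, 0.85],
  [0, 0, 0, 1.25, 5.6, 0, 0.85],
  [0, 0, 0, 1.5, 6.8, 0, 0.85],
  [0, 0, 0, 1.75, 7.9, 0, 0.85],
  [0, 0, 0, 2, 9, 0, 0.85],
  [0, 0, 0, 2.3, 10.2, 0, 0.85],
  [0, 0, 0, 2.5, 11.15, 0, 0.85],
  [0, 0, 0, 2.5, 11.15, 0, 0.85],
  [0, 0, 0, 2.5, 11.15, 0, 0.85],
  [0, 0, 0, 2.5, 11.15, 1, 0.85],
  [0, 0, 0, 2.5, 11.15, 2, 0.85],
  [0, 0, 0, 2.5, 11.15, 2.5, 0.85],
  [0, 0, 0, 2.5, 11.15, 2.5, 0.85],
])

```text
time_s: 18.8
position: [0.4005, 0.2011, 0.1214]
tcp_rot: [[-1.0, 0.002, -0.009], [0.002, 1.0, -0.002], [0.009, -0.002, -1.0]]
force: [-0.6, -0.5, 0.1]
opening: 0.849
grasp_force: 0.0
```

send_rows([
  [0, 0, 0, 0, 0, 0.8, 0.85],
  [0, 0, 0, 0, 0, 1.6, 0.85],
  [0, 0, 0, 0, 0, 2.2, 0.85],
  [0, 0, 0, 0, 0, 2.6, 0.85],
  [0, 0, 0, 0, 0, 2.6, 0.85],
  [0, 0, 0, 0, 0, 2.6, 0.85],
  [0, 0, 0, 0, 0, 2.6, 0.85],
])

```text
time_s: 19.38
position: [0.4043, 0.2029, 0.0476]
tcp_rot: [[-1.0, 0.001, 0.001], [0.001, 1.0, 0.0], [-0.001, 0.0, -1.0]]
force: [-0.1, 0.8, 0.4]
opening: 0.85
grasp_force: 0.0
```

Good: x 0.4043 against the jar at 0.4033. I'll correct by 1 mm and grip.

send_rows([
  [0, 0, 0, 0.03, 0, 0.03, 0.85],
  [0, 0, 0, 0.03, 0, 0.03, 0.85],
  [0, 0, 0, 0.03, 0, 0.03, 0.7],
  [0, 0, 0, 0.03, 0, 0.03, 0.5],
  [0, 0, 0, 0.03, 0, 0.03, 0.3],
  [0, 0, 0, 0.03, 0, 0.03, 0],
  [0, 0, 0, 0.03, 0, 0.03, 0],
  [0, 0, 0, 0.03, 0, 0.03, 0],
  [0, 0, 0, 0.03, 0, 0.03, 0],
  [0, 0, 0, 0.03, 0, 0.03, 0],
  [0, 0, 0, 0.03, 0, 0.03, 0],
])

```text
time_s: 20.3
position: [0.4024, 0.2033, 0.046]
tcp_rot: [[-1.0, 0.0, 0.0], [0.0, 1.0, 0.0], [-0.0, 0.0, -1.0]]
force: [-0.1, -0.1, -0.1]
opening: 0.473
grasp_force: 30.0
```

send_rows([
  [0, 0, 0, 0, 0, -0.6, 0],
  [0, 0, 0, 0, 0, -1.4, 0],
  [0, 0, 0, 0, 0, -2.4, 0],
  [0, 0, 0, 0, 0, -3.4, 0],
  [0, 0, 0, 0, 0, -3.85, 0],
  [0, 0, 0, -0.3, -0.8, -3.85, 0],
  [0, 0, 0, -0.6, -1.7, -3.85, 0],
  [0, 0, 0, -1, -2.7, -3.85, 0],
  [0, 0, 0, -1.4, -3.7, -3.85, 0],
  [0, 0, 0, -1.7, -4.7, -3.85, 0],
  [0, 0, 0, -2, -5.6, -3.85, 0],
  [0, 0, 0, -2.36, -6.45, -3.85, 0],
  [0, 0, 0, -2.36, -6.45, -3.85, 0],
  [0, 0, 0, -2.36, -6.45, -3.85, 0],
  [0, 0, 0, -2.36, -6.45, -3.85, 0],
  [0, 0, 0, -2.36, -6.45, -3.85, 0],
  [0, 0, 0, -2.36, -6.45, -3.85, 0],
])

```text
time_s: 21.72
position: [0.4723, 0.0109, 0.1613]
tcp_rot: [[-1.0, -0.001, -0.001], [-0.001, 1.0, 0.0], [0.001, 0.0, -1.0]]
force: [-0.2, -0.1, -1.5]
opening: 0.469
grasp_force: 30.0
```

```bash
python3 - <<'E'
from rig import read_state,optics
from h import *
s=read_state();print(s['position'],s['grasp_force'],s['opening'])
w=wcam(optics,read_state);g=cv2.cvtColor(w['image'],cv2.COLOR_BGR2GRAY)
R=.0285
for n,(x,y,z) in dict(B4=(.4741,.0107,.083),B3=(.4786,-.1307,.083),capB3=(.4786,-.1307,.136)).items():
    for d in((-R,0),(0,-R),(0,R)): print(n,d,proj(w,np.array([x+d[0],y+d[1],z])).round(1))
q=proj(w,np.array([.4741,.0107,.083])).astype(int)
print(q,'col',g[q[1]-50:q[1]-18,q[0]].tolist());r=q[1]-14
print('row',r,'L',r,q[0]-38,g[r,q[0]-38:q[0]-14].tolist(),'R',q[0]+14,g[r,q[0]+14:q[0]+38].tolist())
a=optics.capture('scene')
A=np.hstack([cv2.resize(a['image'][90:270,210:410],(400,360)),cv2.resize(w['image'][:,:430],(400,360))])
cv2.imwrite('pics/p4.png',A)
E
```

```text
[0.47226535 0.01086268 0.16128157] 29.99982455105055 0.46929442849423975
B4 (-0.0285, 0) [255.9 158.2]
B4 (0, -0.0285) [222.8 191. ]
B4 (0, 0.0285) [289.  191.1]
B3 (-0.0285, 0) [ 87.9 163.3]
B3 (0, -0.0285) [ 59.4 195.8]
B3 (0, 0.0285) [125.3 195.9]
capB3 (-0.0285, 0) [ 48.7 177.2]
capB3 (0, -0.0285) [ 15.  216.6]
capB3 (0, 0.0285) [ 95.9 216.7]
[255 191] col [166, 167, 166, 166, 167, 166, 166, 164, 153, 125, 97, 76, 64, 58, 56, 55, 56, 62, 99, 140, 139, 105, 65, 37, 18, 15, 14, 14, 14, 13, 13, 12]
row 177 L 177 217 [10, 9, 11, 11, 13, 14, 19, 27, 42, 62, 76, 76, 68, 60, 55, 49, 56, 70, 70, 51, 24, 16, 14, 13] R 269 [15, 14, 13, 15, 27, 51, 66, 61, 54, 51, 57, 62, 70, 77, 88, 110, 144, 162, 167, 167, 166, 168, 167, 165]
```

View pics/p4.png

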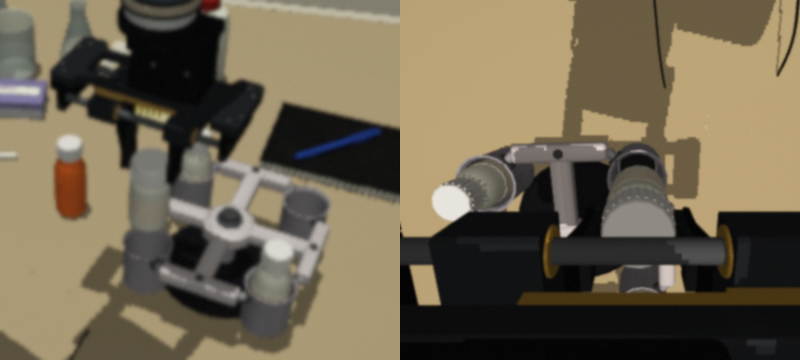

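p4 shows both talls standing in opposite buckets and the jar hovering over its bucket. The rim edges put that bucket at about (0.4745, 0.0096). I'll descend in stages.

send_rows([
  [0, 0, 0, -0.05, -0.04, 0.3, 0],
  [0, 0, 0, -0.05, -0.04, 0.6, 0],
  [0, 0, 0, -0.05, -0.04, 0.9, 0],
  [0, 0, 0, -0.05, -0.04, 0.9, 0],
  [0, 0, 0, -0.05, -0.04, 0.9, 0],
  [0, 0, 0, -0.05, -0.04, 0.9, 0],
])

```text
time_s: 22.32
position: [0.4745, 0.0085, 0.1341]
tcp_rot: [[-1.0, 0.0, -0.001], [0.0, 1.0, 0.0], [0.001, 0.0, -1.0]]
force: [-0.2, -0.2, -0.6]
opening: 0.47
grasp_force: 30.0
```

send_rows([
  [0, 0, 0, 0, 0, 0.15, 0],
  [0, 0, 0, 0, 0, 0.3, 0],
  [0, 0, 0, 0, 0, 0.45, 0],
  [0, 0, 0, 0, 0, 0.6, 0],
  [0, 0, 0, 0, 0, 0.75, 0],
  [0, 0, 0, 0, 0, 0.75, 0],
])

```text
time_s: 22.82
position: [0.4739, 0.0086, 0.111]
tcp_rot: [[-1.0, 0.0, -0.002], [0.0, 1.0, 0.0], [0.002, 0.0, -1.0]]
force: [-0.5, -0.2, -1.0]
opening: 0.476
grasp_force: 30.0
```

send_rows([
  [0, 0, 0, 0, 0.02, 0.2, 0],
  [0, 0, 0, 0, 0.02, 0.4, 0],
  [0, 0, 0, 0, 0.02, 0.6, 0],
  [0, 0, 0, 0, 0.02, 0.8, 0],
  [0, 0, 0, 0, 0.02, 1, 0],
  [0, 0, 0, 0, 0.02, 1.15, 0],
  [0, 0, 0, 0, 0.02, 1.25, 0],
  [0, 0, 0, 0, 0.02, 1.33, 0],
  [0, 0, 0, 0, 0.02, 1.33, 0],
  [0, 0, 0, 0, 0.02, 1.33, 0],
])

```text
time_s: 23.65
position: [0.4746, 0.0091, 0.0719]
tcp_rot: [[-1.0, 0.0, -0.0], [0.0, 1.0, 0.0], [0.0, 0.0, -1.0]]
force: [0.1, 0.7, -2.3]
opening: 0.471
grasp_force: 30.0
```

send_rows([
  [0, 0, 0, 0, 0, 0.05, 0],
  [0, 0, 0, 0, 0, 0.05, 0],
  [0, 0, 0, 0, 0, 0.05, 0.55],
  [0, 0, 0, 0, 0, 0.05, 0.65],
  [0, 0, 0, 0, 0, 0.05, 0.68],
  [0, 0, 0, 0, 0, 0.05, 0.68],
  [0, 0, 0, 0, 0, 0.05, 0.68],
  [0, 0, 0, 0, 0, 0.05, 0.68],
  [0, 0, 0, 0, 0, -0.5, 0.68],
  [0, 0, 0, 0, 0, -1, 0.68],
  [0, 0, 0, 0, 0, -2, 0.68],
  [0, 0, 0, 0, 0, -3, 0.68],
  [0, 0, 0, 0, 0, -4, 0.68],
  [0, 0, 0, 0, 0, -4.3, 0.85],
  [0, 0, 0, 0, 0, -4.3, 0.85],
  [0, 0, 0, 0, 0, -4.3, 0.85],
])

```text
time_s: 24.98
position: [0.4744, 0.0092, 0.2008]
tcp_rot: [[-1.0, 0.0, 0.0], [0.0, 1.0, -0.0], [-0.0, -0.0, -1.0]]
force: [-0.6, 0.6, -0.6]
opening: 0.806
grasp_force: 0.0
```

```bash
python3 - <<'E'
from rig import read_state,optics
from h import *
s=read_state();p=s['position'];print(s['time_s'],p)
t=optics.capture('top')
H=cv2.cvtColor(t['image'],cv2.COLOR_BGR2HSV);m=((H[...,2]>140)&(H[...,1]<45)).astype(np.uint8)
n,l,st,ce=cv2.connectedComponentsWithStats(m)
for i in range(1,n):
    if 60<st[i][4]<400 and 120<ce[i][0]<380 and 110<ce[i][1]<260: print(st[i],ce[i].round(1),ray(t,*ce[i],.11).round(4),ray(t,*ce[i],.136).round(4))
x=(p-[.5337,.3640,0])/.03; print('to sA: tx',x[0],'ty',-x[1])
E
```

```text
24.9833 [0.47435033 0.00917998 0.20081135]
[305 131  41  25 376] [324.5 139.2] [ 0.6294 -0.0511  0.11  ] [ 0.6237 -0.046   0.136 ]
[290 136  15  15 168] [296.8 142.7] [0.6222 0.0101 0.11  ] [0.6167 0.0133 0.136 ]
[279 161  14  22 169] [284.3 172.2] [0.5571 0.039  0.11  ] [0.5536 0.0413 0.136 ]
[225 167  14  13 150] [231.7 172.9] [0.5567 0.1539 0.11  ] [0.5533 0.1526 0.136 ]
[130 177  18  19 269] [138.5 185.7] [0.5312 0.3565 0.11  ] [0.5285 0.349  0.136 ]
[177 187   8  53 170] [180.6 216.3] [0.4637 0.2647 0.11  ] [0.4631 0.2601 0.136 ]
[139 234  11  12  96] [143.9 240. ] [0.4141 0.3431 0.11  ] [0.4151 0.336  0.136 ]
to sA: tx -1.9783221827969377 ty 11.827334084146376
```

send_rows([
  [0, 0, 0, -0.2, 1, 0, 0.85],
  [0, 0, 0, -0.4, 2.1, 0, 0.85],
  [0, 0, 0, -0.6, 3.3, 0, 0.85],
  [0, 0, 0, -0.8, 4.5, 0, 0.85],
  [0, 0, 0, -1, 5.7, 0, 0.85],
  [0, 0, 0, -1.2, 6.9, 0, 0.85],
  [0, 0, 0, -1.4, 8.1, 0, 0.85],
  [0, 0, 0, -1.6, 9.3, 0, 0.85],
  [0, 0, 0, -1.8, 10.5, 0, 0.85],
  [0, 0, 0, -1.98, 11.5, 0, 0.85],
  [0, 0, 0, -1.98, 11.83, 0, 0.85],
  [0, 0, 0, -1.98, 11.83, 0, 0.85],
  [0, 0, 0, -1.98, 11.83, 1, 0.85],
  [0, 0, 0, -1.98, 11.83, 2, 0.85],
  [0, 0, 0, -1.98, 11.83, 2.5, 0.85],
  [0, 0, 0, -1.98, 11.83, 2.5, 0.85],
  [0, 0, 0, -1.98, 11.83, 2.5, 0.85],
  [0, 0, 0, -1.98, 11.83, 2.5, 0.85],
])

```text
time_s: 26.53
position: [0.5348, 0.3631, 0.1266]
tcp_rot: [[-1.0, 0.001, 0.001], [0.001, 1.0, -0.0], [-0.001, -0.0, -1.0]]
force: [-0.1, -0.1, 0.6]
opening: 0.85
grasp_force: 0.0
```

send_rows([
  [0, 0, 0, 0, 0, 0.8, 0.85],
  [0, 0, 0, 0, 0, 1.6, 0.85],
  [0, 0, 0, 0, 0, 2.2, 0.85],
  [0, 0, 0, 0, 0, 2.65, 0.85],
  [0, 0, 0, 0, 0, 2.65, 0.85],
  [0, 0, 0, 0, 0, 2.65, 0.85],
  [0, 0, 0, 0, 0, 2.65, 0.85],
])

```text
time_s: 27.12
position: [0.5356, 0.3645, 0.0485]
tcp_rot: [[-1.0, 0.0, 0.003], [0.0, 1.0, 0.001], [-0.003, 0.001, -1.0]]
force: [-0.5, 0.9, -0.6]
opening: 0.848
grasp_force: 0.0
```

send_rows([
  [0, 0, 0, 0.03, 0, 0.04, 0.85],
  [0, 0, 0, 0.03, 0, 0.04, 0.85],
  [0, 0, 0, 0.03, 0, 0.04, 0.7],
  [0, 0, 0, 0.03, 0, 0.04, 0.5],
  [0, 0, 0, 0.03, 0, 0.04, 0.3],
  [0, 0, 0, 0.03, 0, 0.04, 0],
  [0, 0, 0, 0.03, 0, 0.04, 0],
  [0, 0, 0, 0.03, 0, 0.04, 0],
  [0, 0, 0, 0.03, 0, 0.04, 0],
  [0, 0, 0, 0.03, 0, 0.04, 0],
  [0, 0, 0, 0.03, 0, 0.04, 0],
  [0, 0, 0, 0.03, 0, 0.04, 0],
])

```text
time_s: 28.12
position: [0.5332, 0.3641, 0.0453]
tcp_rot: [[-1.0, 0.0, 0.0], [0.0, 1.0, 0.0], [-0.0, 0.0, -1.0]]
force: [0.4, 0.1, -0.2]
opening: 0.471
grasp_force: 30.0
```

send_rows([
  [0, 0, 0, 0, 0, -0.6, 0],
  [0, 0, 0, 0, 0, -1.4, 0],
  [0, 0, 0, 0, 0, -2.4, 0],
  [0, 0, 0, 0, 0, -3.4, 0],
  [0, 0, 0, 0, 0, -4.4, 0],
  [0, 0, 0, 0, 0, -5.4, 0],
  [0, 0, 0, 0, 0, -5.8, 0],
  [0, 0, 0, -0.1, -0.8, -5.8, 0],
  [0, 0, 0, -0.3, -2, -5.8, 0],
  [0, 0, 0, -0.5, -3.2, -5.8, 0],
  [0, 0, 0, -0.7, -4.4, -5.8, 0],
  [0, 0, 0, -1, -5.6, -5.8, 0],
  [0, 0, 0, -1.2, -6.8, -5.8, 0],
  [0, 0, 0, -1.4, -8, -5.8, 0],
  [0, 0, 0, -1.6, -9.2, -5.8, 0],
  [0, 0, 0, -1.8, -10.4, -5.8, 0],
  [0, 0, 0, -2, -11.6, -5.8, 0],
  [0, 0, 0, -2.2, -12.8, -5.8, 0],
])

```text
time_s: 29.62
position: [0.5987, -0.0218, 0.2191]
tcp_rot: [[-1.0, 0.0, -0.001], [0.0, 1.0, 0.0], [0.001, 0.0, -1.0]]
force: [-0.5, 0.8, -1.1]
opening: 0.465
grasp_force: 30.0
```

send_rows([
  [0, 0, 0, -0.2, -1.2, 0, 0],
  [0, 0, 0, -0.4, -2.4, 0, 0],
  [0, 0, 0, -0.66, -3.53, 0, 0],
  [0, 0, 0, -0.66, -3.53, 0, 0],
  [0, 0, 0, -0.66, -3.53, 0, 0],
  [0, 0, 0, -0.66, -3.53, 0.8, 0],
  [0, 0, 0, -0.66, -3.53, 1.6, 0],
  [0, 0, 0, -0.66, -3.53, 1.9, 0],
  [0, 0, 0, -0.66, -3.53, 1.9, 0],
  [0, 0, 0, -0.66, -3.53, 1.9, 0],
  [0, 0, 0, -0.66, -3.53, 1.9, 0],
])

```text
time_s: 30.53
position: [0.6199, -0.1256, 0.1636]
tcp_rot: [[-1.0, -0.001, 0.002], [-0.001, 1.0, -0.001], [-0.002, -0.001, -1.0]]
force: [0.7, -0.3, -0.4]
opening: 0.468
grasp_force: 30.0
```

```bash
python3 - <<'E'
from rig import read_state,optics
from h import *
s=read_state();print(s['position'],s['grasp_force'],s['opening'])
w=wcam(optics,read_state);g=cv2.cvtColor(w['image'],cv2.COLOR_BGR2GRAY)
cv2.imwrite('w5.png',w['image'])
R=.0285;B=(.6199,-.1263)
for d in((-R,0),(0,-R),(0,R)): print(d,proj(w,np.array([B[0]+d[0],B[1]+d[1],.083])).round(1))
q=proj(w,np.array([*B,.083])).astype(int)
print(q,'col',q[1]-50,g[q[1]-50:q[1]-18,q[0]].tolist());r=q[1]-14
print('row',r,'L',q[0]-42,g[r,q[0]-42:q[0]-14].tolist(),'R',q[0]+14,g[r,q[0]+14:q[0]+42].tolist())
E
```

```text
[ 0.61988623 -0.1255618   0.1636371 ] 29.999840002783458 0.4680352098804198
(-0.0285, 0) [255.3 155.4]
(0, -0.0285) [222.5 188. ]
(0, 0.0285) [288.2 188.1]
[255 188] col 138 [130, 153, 167, 177, 183, 185, 185, 185, 180, 161, 130, 105, 84, 69, 65, 65, 64, 67, 83, 126, 160, 151, 110, 61, 31, 18, 17, 14, 13, 16, 14, 17]
row 174 L 213 [106, 108, 107, 108, 107, 107, 106, 106, 107, 105, 107, 107, 102, 94, 90, 83, 78, 69, 62, 58, 63, 78, 80, 58, 30, 16, 15, 14] R 269 [14, 15, 16, 19, 35, 61, 77, 73, 62, 60, 68, 77, 86, 95, 100, 107, 129, 163, 181, 184, 185, 185, 183, 171, 142, 117, 107, 105]
```

send_rows([
  [0, 0, 0, 0, -0.02, 0.3, 0],
  [0, 0, 0, 0, -0.02, 0.6, 0],
  [0, 0, 0, 0, -0.02, 0.9, 0],
  [0, 0, 0, 0, -0.02, 1.1, 0],
  [0, 0, 0, 0, -0.02, 1.25, 0],
  [0, 0, 0, 0, -0.02, 1.4, 0],
  [0, 0, 0, 0, -0.02, 1.55, 0],
  [0, 0, 0, 0, -0.02, 1.7, 0],
  [0, 0, 0, 0, -0.02, 1.7, 0],
  [0, 0, 0, 0, -0.02, 1.7, 0],
])

```text
time_s: 31.42
position: [0.6189, -0.1265, 0.1111]
tcp_rot: [[-1.0, 0.0, -0.0], [0.0, 1.0, 0.0], [0.0, 0.0, -1.0]]
force: [0.3, -0.2, -0.1]
opening: 0.47
grasp_force: 30.0
```

send_rows([
  [0, 0, 0, -0.03, 0, 0.2, 0],
  [0, 0, 0, -0.03, 0, 0.4, 0],
  [0, 0, 0, -0.03, 0, 0.6, 0],
  [0, 0, 0, -0.03, 0, 0.8, 0],
  [0, 0, 0, -0.03, 0, 1, 0],
  [0, 0, 0, -0.03, 0, 1.15, 0],
  [0, 0, 0, -0.03, 0, 1.25, 0],
  [0, 0, 0, -0.03, 0, 1.35, 0],
  [0, 0, 0, -0.03, 0, 1.38, 0],
  [0, 0, 0, -0.03, 0, 1.38, 0],
])

```text
time_s: 32.25
position: [0.6198, -0.1265, 0.0697]
tcp_rot: [[-1.0, 0.0, -0.0], [0.0, 1.0, 0.0], [0.0, 0.0, -1.0]]
force: [0.6, 0.5, -0.8]
opening: 0.469
grasp_force: 30.0
```

send_rows([
  [0, 0, 0, 0, 0, 0.02, 0],
  [0, 0, 0, 0, 0, 0.02, 0.55],
  [0, 0, 0, 0, 0, 0.02, 0.65],
  [0, 0, 0, 0, 0, 0.02, 0.68],
  [0, 0, 0, 0, 0, 0.02, 0.68],
  [0, 0, 0, 0, 0, 0.02, 0.68],
  [0, 0, 0, 0, 0, 0.02, 0.68],
  [0, 0, 0, 0, 0, -0.5, 0.68],
  [0, 0, 0, 0, 0, -1, 0.68],
  [0, 0, 0, 0, 0, -2, 0.68],
  [0, 0, 0, 0, 0, -3, 0.68],
  [0, 0, 0, 0, 0, -4, 0.68],
  [0, 0, 0, 0, 0, -5, 0.68],
  [0, 0, 0, 0, 0, -5, 0.68],
  [0, 0, 0, 2, 3, -5, 0.68],
  [0, 0, 0, 2, 6, -5, 0.68],
  [0, 0, 0, 2, 8, -5, 0.68],
  [0, 0, 0, 2, 10, -5, 0.68],
  [0, 0, 0, 2, 11, -5, 0.68],
  [0, 0, 0, 2, 11, -5, 0.68],
])

```text
time_s: 33.92
position: [0.5671, 0.1158, 0.2198]
tcp_rot: [[-1.0, 0.001, -0.0], [0.001, 1.0, -0.0], [0.0, -0.0, -1.0]]
force: [0.4, -0.1, 0.5]
opening: 0.68
grasp_force: 0.0
```

```bash
python3 - <<'E'
from rig import read_state,optics
from h import *
s=read_state();print(s['time_s'],s['position'])
a=optics.capture('scene');t=optics.capture('top')
A=np.hstack([cv2.resize(a['image'][120:270,240:390],(400,400),interpolation=cv2.INTER_CUBIC),cv2.resize(t['image'][115:240,265:390],(400,400),interpolation=cv2.INTER_CUBIC)])
cv2.imwrite('pics/end.png',A)
for q in((.6155,.0151,.136),(.4745,.01,.11),(.4786,-.1307,.136),(.6199,-.1263,.11)):
    print(((proj(a,np.array(q))-[240,120])*400/150).round(),((proj(t,np.array(q))-[265,115])*3.2+[400,0]).round())
E
```

```text
33.9167 [0.56713409 0.11579114 0.21983447]
[178.  95.] [499.  90.]
[115. 216.] [507. 303.]
[286. 248.] [725. 293.]
[330. 163.] [700.  90.]
```

View pics/end.png

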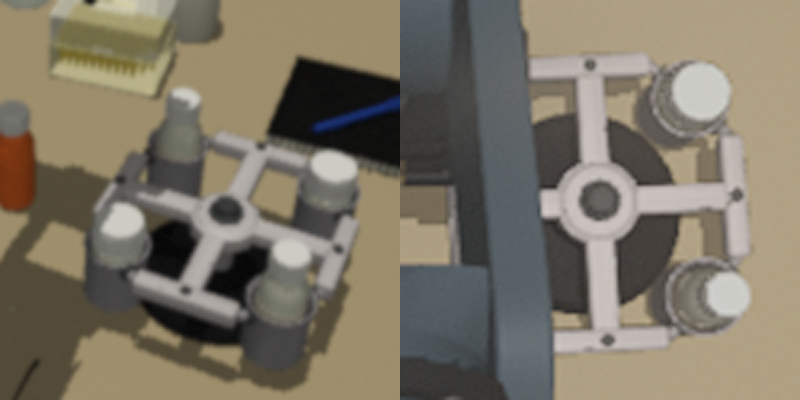

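The final view shows all four upright. Their cap tops, at (184,97), (120,217), (290,251) and (332,165), lie within about 2 px of the seated predictions. Talls face talls, and jars face jars.

```bash
python3 -c "
from rig import bot
print(bot.hand_in())"
```

```text
the job is handed in; nothing more can be done
None
```

I loaded the rotor and handed the job in: the two tall bottles face each other across the hub, as do the two jars, all four look upright and seated in the last camera views, and the vial was never touched; `hand_in()` gave no verdict.

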